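# Pick a heat sink from a tip-out bin

## Task

Pull the tab to tip the hinged parts bin forward on its pivot, well over towards its stop, so that its back comes out from under the hood. Then pick the finned heat sink out of the back of the bin and put it down in the open wooden tray, leaving the transformer in the bin.

Things in the scene. Friction and masses are not known exactly. Their poses are not given: they have to be found in the camera images.
- bin_tab (a point): Black tab 14 (y) x 10 (x) x 42 tall, mid-front of a grey bin; point 15 below its top, 27 above the wall. All mm. Axes turn with the bin: x to its back, y along the pivot, z to its mouth. Bin 204 wide, 180 deep; pivot line 82 below (-z), 5 ahead (-x) of the point, 20 above table. Pull tab forward-down, 7 N: bin tips from 0 (shut, tab upright) to a stop at 1.0 rad; past 0.8 it stays when let go.
- heat_sink_mid (a point): Centre of an aluminium heat sink, 36 (x) x 30 (y) x 45 (z, base to fin tips) mm, 70 g, five fins on a flat base. It stands in the left or right half of the bin's back pocket, flat y faces along the pivot. It tips with the bin and may slide forward to the pocket's front wall (30 mm tall, 121 mm behind the bin's front). 25 mm or more is free beside each y face.
- transformer_mid (a point): Centre of a transformer, 36 x 40 (y) x 42 (z) mm, 120 g, steel core with copper winding, in the pocket's other half; it stays there. Pocket: 198 mm wide, 54 deep, side walls 30 tall, back lip 13. While the bin is shut a fixed steel hood, top 166 mm above the table, from 122 to 205 mm behind the pivot line and 226 mm wide, covers it; tipped, it lies ahead of the hood.
- tray_in (a point): Centre of the inner floor of an open wooden tray fixed to the table, 130 (x) x 170 (y) x 28 mm high outside, walls and floor 6 mm thick, so this point is 6 mm above the table. x and y along its sides, z up.

How it is judged:
By the outcome, as a careful person would: the job done as asked, in the order asked, and still so for the second after the job is handed in, with the robot touching nothing.
It also fails if it takes over 59 s, if anything falls off the work surface, if the arm or the gripper's body presses on something with over 40 N, if the wrist force passes 120 N, or if a joint passes its speed limit or range.

## Robot

A 6-joint arm with a two-finger parallel gripper is mounted at the origin on the work surface. World frame = base frame: x ahead of the robot, y to its left, z up, the work surface at z = 0. Lengths are in m, angles in rad, forces in N, time in s.
With the tool pointing down it reaches from about 0.275 to 0.85 m from the base axis. Payload 5.2 kg.
Tool frame: the origin (TCP) lies midway between the tips of the shut fingers; the grasp point (between the pads) lies 19 mm behind it; z points along the fingers, y is the line along which they close (so a half turn about z gives the same grasp; the last joint's range is limited). The gripper opens to 85 mm and grips with 20 to 120 N. Pads are 22 mm wide; open, the fingers measure 114 mm over their backs; the gripper's body (76 mm by 85 mm) begins 54 mm behind the grasp point. The pads swing forward as they close: fully open they stand 13 mm farther back than shut.
Start: joints at [-1.484, 0.259, 1.535, -0, 1.348, -0.203], TCP at [0.157, -0.527, 0.231] pointing down, gripper open.
Joint ranges: [-3.14, 3.14], [-0.91, 2.08], [0.19, 2.58], [-1.22, 4.36], [0.22, 2.71], [-3.12, 3.12]. Speed limits (rad/s): [2.57, 2.57, 3.14, 3.14, 3.14, 3.14].

## Interface

Orientations are given as a unit quaternion [x, y, z, w].
In Python, from plant import * gives the robot as it stands. The module is installed in compiled form; this text tells all that it offers.
- The arm moves only by the shell command python3 -m crank 'ROWS'. ROWS is JSON, a list of rows, each a list of 5 numbers: the closure in counts, from 0 (fully open) to 255 (shut), then the shift along the tool's x, y, z in cm, then the turn about the tool's z in degrees. A call has exactly 8 rows; each row is the pose to reach, as a shift and turn from the pose commanded when the call began, along the tool's axes at that moment; what a row does not reach only later rows make up. A row lasts 1/8 s, in which the tool goes at most 62.5 mm and 10.7 degrees, less where a joint would pass 70% of its speed; a pose out of reach is approached as far as the arm can. A call with a gripper value outside its range is refused whole. The fingers move at their own pace and stop on an object; the grip force is fixed at half the most. Time passes only in rows, so rows that repeat a pose let the fingers close, or fill a call up. It gives the time, the measured TCP pose, the force, the opening and the grip force at its end, in the units of the state.
- get_state(): the state, without advancing time (a new reading comes with each control period).
- grab_frame(name): name is "side" or "top" or "wrist"; returns (picture, depth): 480x640x3 uint8, red, green, blue; 480x640 float32, m along the optical axis (not along the pixel's ray), 0 where there is no reading.
- camera_params(name): a dict with "fx", "fy", "cx", "cy" (pixels), "cam_to_world" (4x4, takes a point from camera to world coordinates). Camera axes: x right, y up, looking along -z (the intrinsics and any distortion apply to the point x, -y, -z); pixel columns grow to the right and rows downward; lengths in m; the calibration is good to about 2 mm. The wrist camera is an equidistant fisheye: a pixel r from the principal point sees the ray r / f radians off the axis. A picture is of the moment at which its call begins: read the wrist's pose just before it. camera_params takes no time and is no camera call; for the wrist camera it gives the pose at the moment of the call.
- finish_job(): hands the job in; it is judged then, once.
Trained networks look in the newest picture that a camera, given by its name, has taken for a name from the list of things; names that differ only in an ending like _2 or _b are one class to them, and where a whole thing is asked for, a point or a joint stands for the part that bears it (a point fixed in the world has none). Each returns a list of dicts, best first, with "score" (0 to 1); they miss things now and then, are a little off and sometimes report something else, mostly with a low value. They report only what shows in the picture. A call takes as long as a camera call.
- masks_of(camera, thing): "region" (480x640 bool, what is visible of it) and "bbox" ([left, top, right, bottom] in pixels, round what is visible of it).
The state is a dict: "clock": time; "q": joint angles; "qvel": joint speeds; "joint_efforts": joint torques, N m; "tcp_pos": TCP position; "eef_rot": TCP orientation; "wrist_force": force on the tool from outside, world axes, zero at the start; "wrist_torque": the same for the moment, N m; "gripper_width": opening from 0.0 (shut) to 1.0 (fully open); "grasp_force": force on a finger pad.
Only numpy, scipy, OpenCV 4.12 (cv2) and the standard library are available. Lean on these libraries where they do the work, as an engineer would, in place of code of your own. Each camera call takes 0.05 s, during which the arm holds its last target. There are 200 camera calls.

## Working session

There is one attempt and no reset: what is moved stays moved. The work goes in short steps, Python scripts to look and compute and a shell command to move; the robot and the scene stay as the last step left them, time stands still between calls to the robot, and variables do not carry over. Pictures are saved under pics/ and viewed, at most 10 in all, crops included, and the job is handed in when it is done.

```bash
mkdir -p pics; cat > h.py <<'E'
from plant import *
import numpy as np, cv2
from scipy.spatial.transform import Rotation as R
def cloud(cam,depth,p,mask):
    v,u=np.nonzero(mask&(depth>0)); d=depth[v,u]
    c=np.stack([(u-p['cx'])/p['fx']*d,-(v-p['cy'])/p['fy']*d,-d,np.ones_like(d)])
    return (p['cam_to_world']@c)[:3].T
E
python3 - <<'E'
from h import *
s=get_state();print({k:np.round(v,3) for k,v in s.items()})
ims=[]
for c in("side","top"):
    im,d=grab_frame(c);p=camera_params(c);ims.append(im)
    np.savez(f"{c}.npz",im=im,d=d)
    print(c,np.round(p['cam_to_world'],3).tolist(),p['fx'])
    for t in("bin_tab","heat_sink_mid","transformer_mid","tray_in"):
        for m in masks_of(c,t)[:2]:
            P=cloud(c,d,p,m['region'])
            print(t,round(m['score'],2),m['bbox'],len(P),np.round(np.percentile(P,[2,50,98],axis=0),3).tolist() if len(P) else '')
    cv2.imwrite(f"pics/{c}0.png",im[:,:,::-1])
E
```

```text
{'clock': np.float64(0.0), 'q': array([-1.484,  0.259,  1.536, -0.   ,  1.348, -0.203]), 'qvel': array([-0.001,  0.001, -0.002, -0.001,  0.   , -0.001]), 'joint_efforts': array([-1.0000e-03, -4.4603e+01, -2.9057e+01, -0.0000e+00,  1.2000e-02,
       -0.0000e+00]), 'tcp_pos': array([ 0.157, -0.527,  0.23 ]), 'eef_rot': array([ 0.99 ,  0.144,  0.   , -0.001]), 'wrist_force': array([-0.519,  0.62 ,  0.566]), 'wrist_torque': array([0.062, 0.   , 0.022]), 'grasp_force': np.float64(0.0), 'gripper_width': np.float64(0.998)}
side [[-0.702, 0.434, -0.565, -0.004], [-0.712, -0.45, 0.539, 0.593], [-0.02, 0.78, 0.625, 0.768], [0.0, 0.0, 0.0, 1.0]] 567.1095815612119
bin_tab 0.85 [167.1, 250.8, 305.2, 365.5] 7798 [[0.554, 0.097, 0.02], [0.646, 0.2, 0.032], [0.752, 0.308, 0.085]]
heat_sink_mid 0.73 [176.3, 284.4, 205.3, 316.8] 602 [[0.692, 0.243, 0.023], [0.708, 0.266, 0.058], [0.762, 0.279, 0.069]]
transformer_mid 0.74 [210.7, 258.4, 237.4, 285.9] 480 [[0.71, 0.155, 0.029], [0.723, 0.184, 0.057], [0.746, 0.198, 0.066]]
tray_in 0.83 [374.1, 198.3, 470.5, 270.7] 3751 [[0.497, -0.306, 0.002], [0.563, -0.225, 0.007], [0.625, -0.138, 0.029]]
tray_in 0.4 [208.7, 258.4, 237.9, 286.5] 520 [[0.705, 0.139, 0.023], [0.723, 0.184, 0.056], [0.757, 0.198, 0.066]]
top [[0.097, 0.967, -0.234, 0.408], [-0.995, 0.096, -0.017, 0.0], [0.006, 0.234, 0.972, 1.084], [0.0, 0.0, 0.0, 1.0]] 618.0512444748572
bin_tab 0.9 [145.2, 169.6, 274.6, 281.3] 10507 [[0.564, 0.104, 0.018], [0.65, 0.212, 0.023], [0.745, 0.311, 0.075]]
heat_sink_mid 0.97 [170.7, 180.3, 193.1, 199.9] 433 [[0.696, 0.244, 0.023], [0.706, 0.258, 0.054], [0.728, 0.276, 0.07]]
transformer_mid 0.78 [216.9, 174.2, 239.9, 195.2] 474 [[0.714, 0.155, 0.029], [0.726, 0.174, 0.059], [0.746, 0.195, 0.067]]
tray_in 0.82 [396.5, 259.4, 500.7, 337.5] 7688 [[0.503, -0.305, 0.0], [0.568, -0.226, 0.005], [0.629, -0.139, 0.029]]
```

View pics/side0.png

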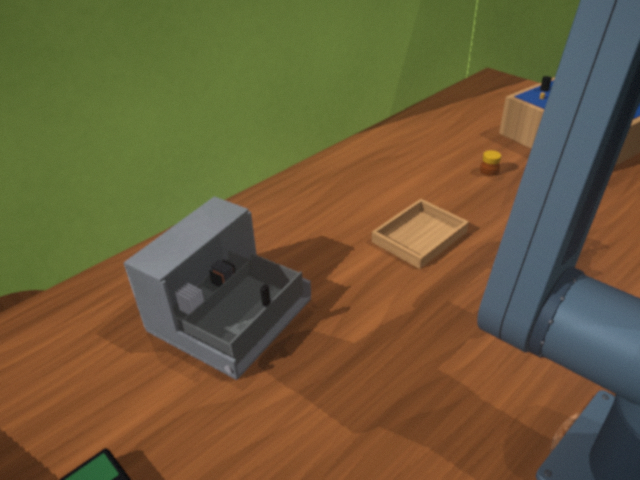

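View pics/top0.png

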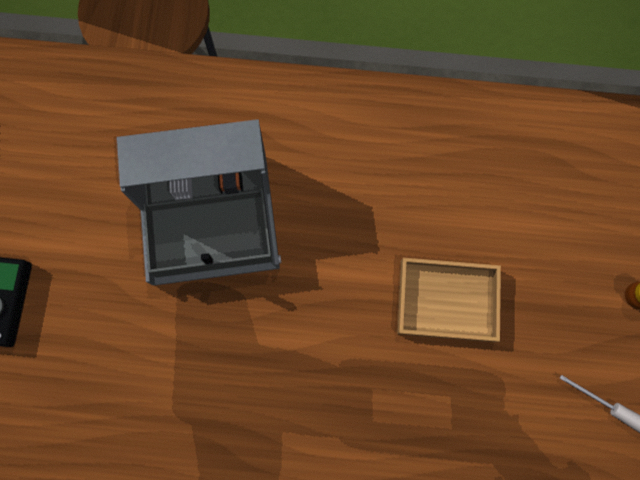

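The bin opens toward the robot. The tab is at about (207,258) in the top view and (266,295) in the side view. The heat sink is in the left half (180,188), the transformer in the right half (229,183), and the tray at (450,300). Next I'll measure the tab and the yaw.

```bash
cat >> h.py <<'E'
def go(xyz,yaw,s=None):
    """print shift (cm, tool axes) and turn (deg) so that TCP reaches xyz with tool y-axis parallel to world direction yaw+90deg"""
    s=s or get_state(); r=R.from_quat(s['eef_rot']); M=r.as_matrix()
    d=M.T@(np.array(xyz)-s['tcp_pos'])*100
    a=np.degrees(np.arctan2(M[1,1],M[0,1])); t=-((np.degrees(yaw)+90)-a); t=(t+90)%180-90
    print('shift cm',np.round(d,2),'turn',round(t,1),'| toolx',np.round(M[:,0],3))
E
python3 - <<'E'
from h import *
full=np.ones((480,640),bool)
for c in("top","side"):
    z=np.load(c+".npz");d=z['d'];p=camera_params(c)
    P=cloud(c,d,p,full)
    b=(P[:,0]>.5)&(P[:,0]<.95)&(P[:,1]>.02)&(P[:,1]<.4)
    H=P[b&(P[:,2]>.155)&(P[:,2]<.18)]
    if len(H):
        print(c,'hood',cv2.minAreaRect(H[:,:2].astype(np.float32)),np.median(H[:,2]))
    T=P[b&(P[:,2]>.083)&(P[:,2]<.13)&(P[:,0]<.64)]
    print('tab',len(T),np.round(np.percentile(T,[3,50,97],axis=0),4).tolist())
    W=P[b&(P[:,2]>.068)&(P[:,2]<.082)&(P[:,0]<.61)]
    print('wall',len(W),np.round(W.min(0),3),np.round(W.max(0),3)); 
    if len(W)>50: print(cv2.minAreaRect(W[:,:2].astype(np.float32)), np.degrees(np.arctan(np.polyfit(W[:,1],W[:,0],1)[0])))
    Y=P[(P[:,0]>.45)&(P[:,0]<.68)&(P[:,1]>-.36)&(P[:,1]<-.1)&(P[:,2]>.02)&(P[:,2]<.035)]
    print('tray',cv2.minAreaRect(Y[:,:2].astype(np.float32)))
E
```

```text
top hood ((0.7342903017997742, 0.22507423162460327), (0.09104900807142258, 0.2269364893436432), 13.236716270446777) 0.1653001549946625
tab 96 [[0.5771, 0.1814, 0.0861], [0.581, 0.1868, 0.1139], [0.5873, 0.1942, 0.1182]]
wall 417 [0.555 0.089 0.068] [0.61  0.298 0.082]
((0.5821778774261475, 0.19317901134490967), (0.0535634309053421, 0.20924411714076996), 0.4076860249042511) -9.65799256309742
tray ((0.5667784810066223, -0.22387689352035522), (0.13079530000686646, 0.17161314189434052), 0.9054821729660034)
side hood ((0.7306941151618958, 0.22390621900558472), (0.09285617619752884, 0.2298721820116043), 13.440435409545898) 0.16480802037314152
tab 154 [[0.5728, 0.1819, 0.0849], [0.5759, 0.1912, 0.1029], [0.583, 0.1955, 0.117]]
wall 455 [0.551 0.087 0.068] [0.61  0.301 0.082]
((0.5802651047706604, 0.1937744915485382), (0.0577397346496582, 0.21357931196689606), 0.47347578406333923) -9.552691539469645
tray ((0.5619175434112549, -0.22348268330097198), (0.13435016572475433, 0.17568106949329376), 0.4929472804069519)
```

```bash
python3 - <<'E'
from h import *
go([.5785,.188,.20],.233)
E
```

```text
shift cm [ 60.81 -56.48   3.13] turn 3.3 | toolx [ 0.958  0.286 -0.   ]
```

```bash
python3 -m crank '[[100,5,-4.6,0.2,0.4],[100,10,-9.2,0.5,0.8],[100,15,-13.8,0.8,1.2],[100,20,-18.4,1,1.6],[100,25,-23,1.2,2],[100,30,-27.6,1.5,2.4],[100,34,-31.5,1.8,2.8],[100,35,-32.5,1.8,3.3]]'; python3 - <<'E'
from h import *
go([.5785,.188,.20],.233)
E
```

```text
clock: 1.5
tcp_pos: [0.4005, -0.1131, 0.2135]
eef_rot: [0.993, 0.117, 0.0, 0.0]
wrist_force: [0.3, -0.9, -0.1]
gripper_width: 0.61
grasp_force: 0.0
shift cm [ 24.29 -25.17   1.36] turn 0.0 | toolx [0.973 0.232 0.001]
```

```bash
python3 -m crank '[[100,4,-4.1,0.2,0],[100,8,-8.2,0.5,0],[100,12,-12.3,0.8,0],[100,16,-16.5,1,0],[100,20,-20.6,1.2,0],[100,23,-23.8,1.3,0],[100,24.3,-25.2,1.4,0],[100,24.3,-25.2,1.4,0]]'; python3 - <<'E'
from h import *
go([.5785,.188,.085],.233)
im,d=grab_frame("side"); cv2.imwrite("pics/a.png",cv2.resize(im[180:400,120:360],None,fx=2.5,fy=2.5)[:,:,::-1])
E
```

```text
clock: 2.5
tcp_pos: [0.5781, 0.186, 0.1988]
eef_rot: [0.993, 0.117, -0.0, 0.0]
wrist_force: [-0.3, -0.5, 0.1]
gripper_width: 0.611
grasp_force: 0.0
shift cm [ 0.09 -0.19 11.38] turn 0.0 | toolx [ 0.973  0.232 -0.001]
```

View pics/a.png

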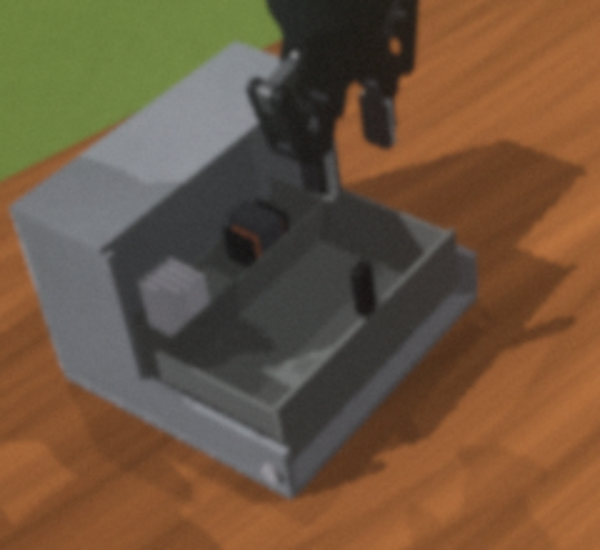

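The fingers straddle the tab line (crop pixel ~(362,288)), so I'll go down and grip.

```bash
python3 -m crank '[[100,0.1,-0.2,3.5,0],[100,0.1,-0.2,7,0],[100,0.1,-0.2,10,0],[100,0.1,-0.2,11.4,0],[100,0.1,-0.2,11.4,0],[230,0.1,-0.2,11.4,0],[230,0.1,-0.2,11.4,0],[230,0.1,-0.2,11.4,0]]'; python3 -m crank '[[230,0,0,0,0],[230,0,0,0,0],[230,0,0,0,0],[230,0,0,0,0],[230,0,0,0,0],[230,0,0,0,0],[230,0,0,0,0],[230,0,0,0,0]]'
```

```text
clock: 3.55
tcp_pos: [0.5796, 0.1878, 0.0869]
eef_rot: [0.993, 0.116, 0.001, 0.0]
wrist_force: [-1.5, -0.3, 6.9]
gripper_width: 0.154
grasp_force: 59.0
clock: 4.55
tcp_pos: [0.5796, 0.1879, 0.0869]
eef_rot: [0.993, 0.116, 0.001, 0.0]
wrist_force: [-0.6, -0.7, 5.1]
gripper_width: 0.149
grasp_force: 59.0
```

```bash
python3 -m crank '[[230,-0.42,0,0,0],[230,-0.84,0,0,0],[230,-1.26,0,0,0],[230,-1.68,0,0.05,0],[230,-2.1,0,0.12,0],[230,-2.51,0,0.2,0],[230,-2.92,0,0.3,0],[230,-3.32,0,0.43,0]]'; python3 - <<'E'
from h import *
im,d=grab_frame("side"); cv2.imwrite("pics/b.png",cv2.resize(im[180:400,120:360],None,fx=2.5,fy=2.5)[:,:,::-1])
E
```

```text
clock: 5.55
tcp_pos: [0.5528, 0.1815, 0.0844]
eef_rot: [0.993, 0.116, 0.008, -0.001]
wrist_force: [10.7, 2.7, 7.4]
gripper_width: 0.149
grasp_force: 60.6
```

View pics/b.png

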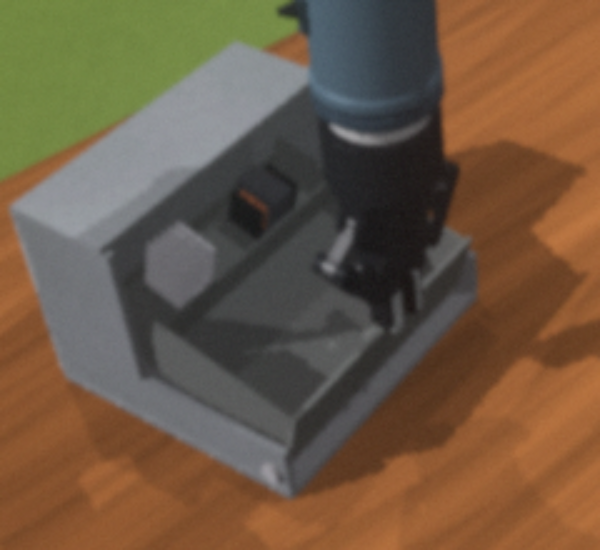

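The bin has tipped partway with the tab still gripped, so I'll continue the arc.

```bash
python3 -m crank '[[230,-0.4,0,0.15,0],[230,-0.78,0,0.31,0],[230,-1.16,0,0.5,0],[230,-1.53,0,0.7,0],[230,-1.88,0,0.93,0],[230,-2.23,0,1.16,0],[230,-2.56,0,1.42,0],[230,-2.89,0,1.69,0]]'
```

```text
clock: 6.6
tcp_pos: [0.5236, 0.1745, 0.0687]
eef_rot: [0.993, 0.116, 0.007, -0.0]
wrist_force: [-0.9, 1.8, 21.7]
gripper_width: 0.15
grasp_force: 64.1
```

```bash
python3 -m crank '[[230,-0.15,0,0.15,0],[230,-0.3,0,0.29,0],[230,-0.45,0,0.44,0],[230,-0.6,0,0.59,0],[230,-0.75,0,0.75,0],[230,-0.87,0,0.91,0],[230,-1,0,1.07,0],[230,-1,0,1.07,0]]'
```

```text
clock: 7.6
tcp_pos: [0.5122, 0.1718, 0.0566]
eef_rot: [0.993, 0.116, 0.004, -0.0]
wrist_force: [1.3, 1.4, 13.6]
gripper_width: 0.147
grasp_force: 66.4
```

```bash
python3 -m crank '[[230,-0.1,0,0.1,0],[230,-0.2,0,0.2,0],[230,-0.25,0,0.3,0],[230,-0.3,0,0.4,0],[230,-0.3,0,0.45,0],[230,-0.3,0,0.45,0],[230,-0.3,0,0.45,0],[230,-0.3,0,0.45,0]]'; python3 - <<'E'
from h import *
ims=[]
for c in("top","side"):
    im,d=grab_frame(c);p=camera_params(c);ims.append(im)
    for m in masks_of(c,"heat_sink_mid")[:1]+masks_of(c,"transformer_mid")[:1]:
        P=cloud(c,d,p,m['region']); print(c,round(m['score'],2),m['bbox'],len(P),np.round(np.percentile(P,[5,50,95],axis=0),3).tolist())
cv2.imwrite("pics/c.png",np.hstack([cv2.resize(ims[0][130:310,120:320],(400,360)),cv2.resize(ims[1][190:370,120:320],(400,360))])[:,:,::-1])
E
```

```text
clock: 8.6
tcp_pos: [0.5088, 0.171, 0.052]
eef_rot: [0.993, 0.116, 0.004, -0.0]
wrist_force: [-0.1, 0.4, 15.0]
gripper_width: 0.153
grasp_force: 67.7
top 0.62 [160.1, 199.8, 183.3, 231.8] 727 [[0.616, 0.227, 0.133], [0.635, 0.242, 0.151], [0.662, 0.259, 0.168]]
top 0.77 [212.7, 194.1, 241.2, 222.7] 739 [[0.637, 0.14, 0.143], [0.653, 0.157, 0.155], [0.679, 0.176, 0.167]]
side 0.9 [198.6, 258.1, 232.2, 294.3] 673 [[0.61, 0.228, 0.13], [0.626, 0.251, 0.151], [0.65, 0.261, 0.168]]
side 0.96 [230.7, 231.7, 262.1, 261.1] 618 [[0.632, 0.139, 0.133], [0.646, 0.166, 0.151], [0.673, 0.181, 0.166]]
```

View pics/c.png

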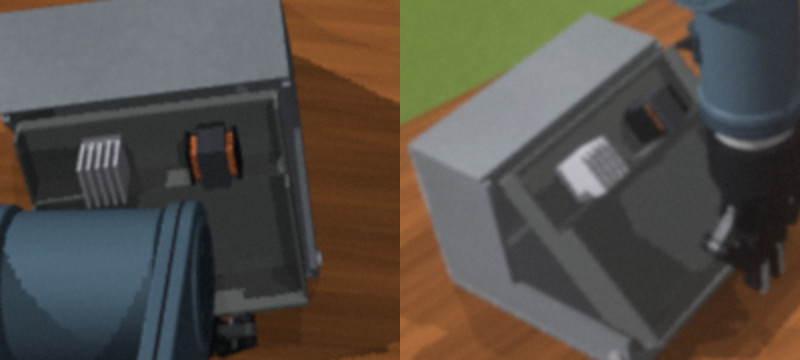

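The bin is tipped near its stop with its back clear of the hood. The heat sink is in the left half and the transformer in the right half. I'll release the tab and rise.

```bash
python3 -m crank '[[80,0,0,0,0],[80,0,0,0,0],[80,0,0,0,0],[80,0,0,0,0],[80,-0.5,0,-3,0],[80,-1,0,-7,0],[80,-1,0,-12,0],[80,-1,0,-18,0]]'; python3 - <<'E'
from h import *
from scipy.optimize import least_squares
u=np.array([.973,.230,0]);v=np.array([-.230,.973,0]);piv=np.array([.5736,.1869,.02])
ims=[]
for c in("top","side"):
    im,d=grab_frame(c);p=camera_params(c);ims.append(im)
    for t in("heat_sink_mid","transformer_mid"):
      for m in masks_of(c,t)[:1]:
        P=cloud(c,d,p,m['region']); Q=(P-piv)@np.stack([u,v,[0,0,1]]).T
        th=.98;B=np.stack([Q[:,0]*np.cos(th)+Q[:,2]*np.sin(th),Q[:,1],-Q[:,0]*np.sin(th)+Q[:,2]*np.cos(th)],1)
        print(c,t,round(m['score'],2),len(P),np.round(np.percentile(P,[3,50,97],axis=0),3).tolist(),'bin',np.round(np.percentile(B,[3,10,50,90,97],axis=0)*1000).tolist())
    # bin plane angle: floor of the front compartment
    P=cloud(c,d,p,np.ones((480,640),bool)); Q=(P-piv)@np.stack([u,v,[0,0,1]]).T
    B=np.stack([Q[:,0]*np.cos(th)+Q[:,2]*np.sin(th),Q[:,1],-Q[:,0]*np.sin(th)+Q[:,2]*np.cos(th)],1)
    k=(abs(B[:,1])<.085)&(B[:,0]>.03)&(B[:,0]<.1)&(abs(B[:,2])<.025)
    f=np.polyfit(B[k,0],B[k,2],1);print('floor',k.sum(),'theta',th+np.arctan(f[0]),'n at s=.142',np.polyval(f,.142))
    k=(abs(B[:,1])<.09)&(B[:,0]>.105)&(B[:,0]<.19)&(abs(B[:,2])<.06)
    h=[(int(a*1000),round(float(np.median(B[k&(abs(B[:,0]-a)<.003)&(abs(B[:,1])<.012),2])*1000))) for a in np.arange(.106,.19,.006) if (k&(abs(B[:,0]-a)<.003)&(abs(B[:,1])<.012)).sum()>3]
    print(h)
cv2.imwrite("pics/d.png",np.hstack([cv2.resize(ims[0][130:310,120:320],(400,360)),cv2.resize(ims[1][190:370,120:320],(400,360))])[:,:,::-1])
E
```

```text
clock: 9.9
tcp_pos: [0.495, 0.168, 0.2295]
eef_rot: [0.993, 0.116, -0.001, -0.0]
wrist_force: [1.6, 0.2, -0.2]
gripper_width: 0.688
grasp_force: 0.0
top transformer_mid 0.78 730 [[0.635, 0.139, 0.142], [0.654, 0.157, 0.155], [0.682, 0.178, 0.168]] bin [[134.0, -66.0, -14.0], [138.0, -63.0, -5.0], [156.0, -47.0, 18.0], [163.0, -31.0, 26.0], [165.0, -28.0, 27.0]]
floor 1867 theta 0.8712671000736097 n at s=.142 -0.01683500905482707
[(124, -6), (130, -13), (136, -16), (142, -17), (148, -17), (154, -18), (160, -19), (166, -19), (172, -19), (178, -17), (184, -15)]
side heat_sink_mid 0.76 708 [[0.608, 0.225, 0.126], [0.625, 0.25, 0.151], [0.655, 0.262, 0.169]] bin [[127.0, 27.0, -12.0], [130.0, 29.0, -6.0], [145.0, 49.0, 25.0], [160.0, 56.0, 31.0], [162.0, 57.0, 33.0]]
side transformer_mid 0.91 593 [[0.631, 0.138, 0.132], [0.646, 0.166, 0.151], [0.67, 0.181, 0.167]] bin [[129.0, -64.0, -7.0], [131.0, -55.0, -0.0], [146.0, -36.0, 22.0], [159.0, -26.0, 29.0], [161.0, -25.0, 30.0]]
floor 2992 theta 0.868371403700766 n at s=.142 -0.014258103955909502
[(106, -10), (112, -10), (124, 10), (130, -14), (136, -13), (142, -14), (148, -14), (154, -16), (160, -16), (166, -17), (172, -17), (178, -9), (184, -24)]
```

View pics/d.png

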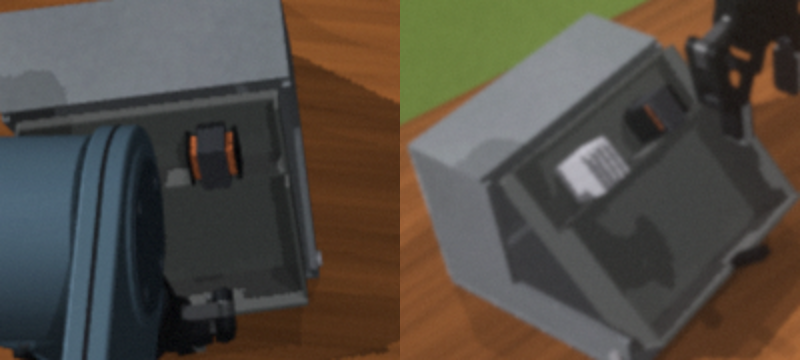

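The bin holds its tip. The heat sink sits against the pocket's front wall at crop pixel (590,170) in the right half, with its centre at about (0.635, 0.244, 0.144).

```bash
python3 - <<'E'
from h import *
go([.6353,.2436,.134],.233)
E
python3 -m crank '[[80,4,0,0,0],[80,8,0,0,0],[80,11,-1,0,0],[80,14,-2.5,0,0],[80,15.2,-4,0,0],[80,15.4,-4.1,0,0],[80,15.4,-4.1,0,0],[80,15.4,-4.1,0,0]]'
python3 - <<'E'
from h import *
go([.6353,.2436,.134],.233)
im,d=grab_frame("side");p=camera_params("side")
for m in masks_of("side","heat_sink_mid")[:1]:
    P=cloud("side",d,p,m['region']);print(m['score'],np.round(np.percentile(P,[3,50,97],axis=0),3).tolist())
E
```

```text
shift cm [15.41 -4.12  9.33] turn -0.0 | toolx [ 0.973  0.23  -0.002]
clock: 11.2
tcp_pos: [0.6358, 0.2427, 0.2286]
eef_rot: [0.993, 0.116, -0.0, 0.0]
wrist_force: [-0.4, -0.3, -0.3]
gripper_width: 0.685
grasp_force: 0.0
shift cm [-0.02 -0.1   9.46] turn -0.1 | toolx [ 0.973  0.23  -0.001]
0.89 [[0.609, 0.226, 0.128], [0.625, 0.251, 0.152], [0.651, 0.262, 0.169]]
```

```bash
python3 -m crank '[[80,0,-0.1,3,0],[80,0,-0.1,6,0],[80,0,-0.1,7.5,0],[80,0,-0.1,8.5,0],[80,0,-0.1,9.2,0],[80,0,-0.1,9.4,0],[80,0,-0.1,9.4,0],[80,0,-0.1,9.4,0]]'; python3 - <<'E'
from h import *
ims=[]
for c in ("side","wrist"):
    im,d=grab_frame(c);ims.append(im)
cv2.imwrite("pics/e.png",np.hstack([cv2.resize(ims[1],(400,300)),cv2.resize(ims[0][210:330,170:330],(400,300))])[:,:,::-1])
E
```

```text
clock: 12.3
tcp_pos: [0.6365, 0.2445, 0.1356]
eef_rot: [0.993, 0.116, 0.001, -0.0]
wrist_force: [-0.3, -0.1, 0.3]
gripper_width: 0.681
grasp_force: 0.0
```

View pics/e.png

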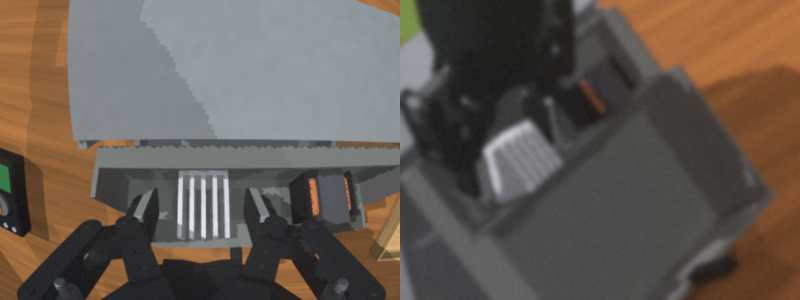

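The fingers straddle the sink evenly (wrist view, sink at ~(203,205)) with no contact, so I'll close.

```bash
python3 -m crank '[[220,0,0,0,0],[220,0,0,0,0],[220,0,0,0,0],[220,0,0,0,0],[220,0,0,0,0],[220,0,0,0,0],[220,0,0,0,0],[220,0,0,0,0]]'
```

```text
clock: 13.4
tcp_pos: [0.6363, 0.2445, 0.1352]
eef_rot: [0.993, 0.116, 0.0, -0.0]
wrist_force: [1.4, 0.9, 2.8]
gripper_width: 0.343
grasp_force: 59.7
```

```bash
python3 -m crank '[[220,-0.3,0,-0.35,0],[220,-0.9,0,-0.9,0],[220,-1.7,0,-1.6,0],[220,-2.6,0,-2.4,0],[220,-3.5,0,-3.2,0],[220,-4.5,0,-4.5,0],[220,-5.5,0,-7,0],[220,-6,0,-10,0]]'; python3 - <<'E'
from h import *
im,d=grab_frame("side");im2,_=grab_frame("wrist")
cv2.imwrite("pics/f.png",np.hstack([cv2.resize(im2,(400,300)),cv2.resize(im[150:360,100:380],(400,300))])[:,:,::-1])
go([.565,-.2235,.20],0)
E
```

```text
clock: 14.4
tcp_pos: [0.5764, 0.2304, 0.236]
eef_rot: [0.993, 0.116, -0.001, 0.0]
wrist_force: [-0.2, -0.0, -0.8]
gripper_width: 0.345
grasp_force: 59.6
shift cm [-11.85  43.91   3.9 ] turn 13.3 | toolx [0.973 0.23  0.008]
```

View pics/f.png

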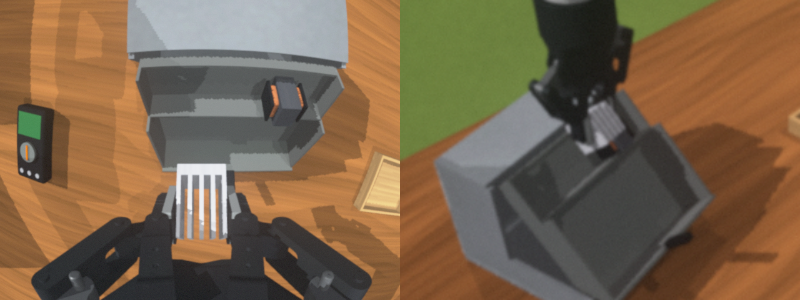

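The sink is held and clear, and the transformer is still in the pocket. Next I'll carry it to the tray.

```bash
python3 -m crank '[[220,-0.6,4,0,1],[220,-2,10,0,3],[220,-4,16,0.5,5],[220,-5.5,22,1,7],[220,-7,28,1.5,9],[220,-8.8,34,2.5,11],[220,-10.2,39,3.5,13.3],[220,-11.2,43,3.9,13.3]]'; python3 - <<'E'
from h import *
go([.57,-.2235,.06],0)
E
```

```text
clock: 15.5
tcp_pos: [0.5665, -0.2157, 0.1945]
eef_rot: [1.0, -0.001, -0.001, -0.0]
wrist_force: [1.2, 0.6, -0.7]
gripper_width: 0.345
grasp_force: 59.5
shift cm [ 0.38  0.79 13.45] turn -0.1 | toolx [ 1.    -0.002 -0.002]
```

```bash
python3 -m crank '[[220,0.2,0.4,3,0],[220,0.4,0.8,6,0],[220,0.4,0.8,9,0],[220,0.4,0.8,11.5,0],[220,0.4,0.8,13,0],[220,0.4,0.8,13.5,0],[220,0.4,0.8,13.5,0],[220,0.4,0.8,13.5,0]]'; python3 - <<'E'
from h import *
go([.57,-.2235,.024],0)
im,d=grab_frame("side");p=camera_params("side")
for m in masks_of("side","heat_sink_mid")[:1]:
    P=cloud("side",d,p,m['region']);print(m['score'],np.round(np.percentile(P,[3,50,97],axis=0),3).tolist())
E
```

```text
clock: 16.5
tcp_pos: [0.5724, -0.2219, 0.062]
eef_rot: [1.0, 0.0, 0.001, 0.001]
wrist_force: [0.1, 0.2, -1.2]
gripper_width: 0.345
grasp_force: 59.5
shift cm [-0.25  0.15  3.8 ] turn 0.0 | toolx [1.    0.    0.002]
0.78 [[0.544, -0.235, 0.048], [0.557, -0.213, 0.077], [0.595, -0.203, 0.096]]
```

```bash
python3 -m crank '[[220,0,0,0.8,0],[220,0,0,1.6,0],[220,0,0,2.3,0],[220,0,0,2.8,0],[220,0,0,3.1,0],[220,0,0,3.4,0],[220,0,0,3.6,0],[220,0,0,3.6,0]]'
```

```text
clock: 17.6
tcp_pos: [0.5718, -0.2216, 0.0252]
eef_rot: [1.0, 0.0, 0.0, 0.0]
wrist_force: [-0.7, 1.0, 0.5]
gripper_width: 0.34
grasp_force: 60.0
```

```bash
python3 -m crank '[[220,0,0,0.1,0],[220,0,0,0.2,0],[220,0,0,0.3,0],[220,0,0,0.4,0],[220,0,0,0.5,0],[220,0,0,0.6,0],[220,0,0,0.6,0],[220,0,0,0.6,0]]'
```

```text
clock: 18.6
tcp_pos: [0.572, -0.2217, 0.0245]
eef_rot: [1.0, 0.0, 0.001, 0.001]
wrist_force: [-12.0, 7.1, 37.6]
gripper_width: 0.341
grasp_force: 64.8
```

Contact with the floor is confirmed, so I'll relieve the load, open gently and rise.

```bash
python3 -m crank '[[220,0,0,-0.3,0],[220,0,0,-0.5,0],[160,0,0,-0.5,0],[130,0,0,-0.5,0],[90,0,0,-0.5,0],[60,0,0,-0.5,0],[60,0,0,-0.5,0],[60,0,0,-0.5,0]]';python3 -m crank '[[60,0,0,-1,0],[60,0,0,-3,0],[60,0,0,-6,0],[60,0,0,-10,0],[60,0,0,-14,0],[60,-3,0,-18,0],[60,-6,0,-20,0],[60,-8,0,-20,0]]'; python3 - <<'E'
from h import *
ims=[]
for c in("top","side"):
    im,d=grab_frame(c);p=camera_params(c);ims.append(im)
    for t in("heat_sink_mid","transformer_mid"):
      for m in masks_of(c,t)[:1]:
        P=cloud(c,d,p,m['region']); print(c,t,round(m['score'],2),np.round(np.percentile(P,[3,50,97],axis=0),3).tolist())
cv2.imwrite("pics/g.png",np.hstack([cv2.resize(ims[0][130:370,120:520],(400,240)),cv2.resize(ims[1][150:390,120:520],(400,240))])[:,:,::-1])
E
```

```text
clock: 19.6
tcp_pos: [0.5717, -0.2216, 0.0239]
eef_rot: [1.0, 0.0, -0.0, -0.0]
wrist_force: [-1.0, -0.1, -0.2]
gripper_width: 0.763
grasp_force: 0.0
clock: 20.6
tcp_pos: [0.4916, -0.2222, 0.2272]
eef_rot: [1.0, -0.0, 0.002, 0.002]
wrist_force: [0.4, -0.2, 0.1]
gripper_width: 0.762
grasp_force: 0.0
top heat_sink_mid 0.94 [[0.542, -0.235, 0.006], [0.562, -0.219, 0.036], [0.584, -0.205, 0.043]]
top transformer_mid 0.63 [[0.636, 0.139, 0.133], [0.654, 0.157, 0.154], [0.683, 0.178, 0.169]]
side heat_sink_mid 0.73 [[0.528, -0.235, 0.006], [0.546, -0.21, 0.031], [0.572, -0.204, 0.043]]
side transformer_mid 0.58 [[0.631, 0.138, 0.131], [0.646, 0.167, 0.151], [0.676, 0.181, 0.167]]
```

View pics/g.png

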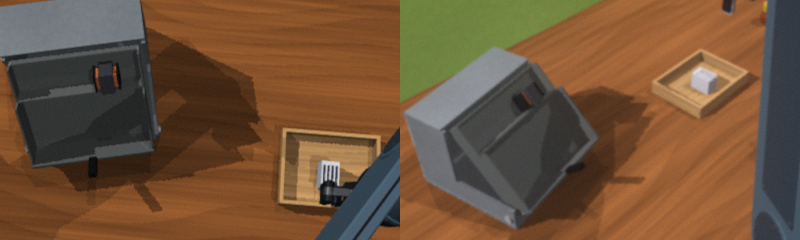

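The sink lies flat in the tray, the transformer is in the tipped bin, and the robot is clear of everything.

```bash
python3 -c "
from plant import *
print(finish_job())"
```

```text
the job is handed in; nothing more can be done
None
```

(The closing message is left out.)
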